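# Open the art-room paint cage and hold its gate

### The arm

A 6-joint arm with a two-finger parallel gripper is mounted at the origin on the work surface. World frame = base frame: x ahead of the robot, y to its left, z up, the work surface at z = 0. Lengths are in mm, angles in rad, forces in N, time in s.
With the tool pointing down it reaches from about 275 to 975 mm from the base axis. Payload 8.4 kg.
Tool frame: the origin (TCP) lies midway between the tips of the shut fingers; the grasp point (between the pads) lies env.grip_depth behind it (env.grip_depth is the distance from the TCP to the grasp point, in mm); z points along the fingers, y is the direction in which the jaws open and shut (so a half turn about z gives the same grasp; the last joint's range is limited). The gripper opens to 92 mm and grips with 3 to 60 N. Pads are 20 mm wide; open, the fingers measure 128 mm over their backs; the gripper's body (75 mm by 189 mm) begins 69 mm behind the grasp point.
Start: joints at [-1.302, 0.353, 1.633, -0, 1.155, -0.002], TCP at [167.187, -602.226, 214.583] pointing down, gripper open.
Joint ranges: [-2.63, 2.63], [-0.92, 2.1], [0.06, 2.66], [-1.3, 4.44], [0, 2.69], [-3.02, 3.02]. Speed limits (rad/s): [2.22, 2.22, 2.79, 3.14, 3.14, 3.14].

### API

Orientations are given as a unit quaternion [w, x, y, z].
In Python, from station import env, snapshot, camera_info gives the robot as it stands.
- The arm moves only by the tool jog_arm, never from a script. Its argument "deltas" is one flat list of numbers, 7 for each row, row after row: the turn, a rotation vector about the tool's x, y, z in degrees, then the shift along the tool's x, y, z in cm, then the finger opening in cm, from 0 to 9.19. In form: [wx, wy, wz, dx, dy, dz, fingers, wx, wy, wz, dx, dy, dz, fingers, ...]. A call has 1 to 5 rows; each row is the pose to reach, as a shift and turn from the pose commanded when the call began, along the tool's axes at that moment; what a row does not reach only later rows make up. A row lasts 1/8 s, in which the tool goes at most 62.5 mm and 10.7 degrees, less where a joint would pass 70% of its speed; a pose out of reach is approached as far as the arm can. A call with a gripper value outside its range is refused whole. The fingers move at their own pace and stop on an object; the grip force is fixed at half the most. Time passes only in rows, so rows that repeat a pose let the fingers close. It gives the time, the measured TCP pose, the force and the opening at its end, in the units of the state.
- env.read_state(): the state, without advancing time (a new reading comes with each control period).
- snapshot(name): name is "scene" or "top"; returns the picture (420x560x3 uint8, blue, green, red); there is no depth.
- camera_info(name): a dict with "intrinsics" (3x3 intrinsics, pixels), "D" ([k1, k2, p1, p2, k3] as OpenCV has them; the pictures are not rectified), "world_to_cam" (4x4, takes a point from world to camera coordinates). Camera axes: x right, y down, z forward; pixel columns grow to the right and rows downward; lengths in mm; the calibration is good to about 2 mm. A picture is of the moment at which its call begins. camera_info takes no time and is no camera call.
- env.sign_off(): hands the job in, once; it reports no verdict.
The state is a dict: "clock": time; "qpos": joint angles; "dq": joint speeds; "tau": joint torques, N m; "eef_pos": TCP position; "tool_rot": TCP orientation; "ft_force": force on the tool from outside, world axes, zero at the start; "moment": the same for the moment, N m; "width": finger opening in mm.
Only numpy, scipy, OpenCV 4.12 (cv2) and the standard library are available. Lean on these libraries where they do the work, as an engineer would, in place of code of your own. Each camera call takes 0.05 s, during which the arm holds its last target.

### The job

Slide the small metal baking tin along the table, without lifting it, onto the orange taped rectangle so that it sits roughly centred there, out of the gate's way. Then undo the paint cage: squeeze the yellow catch against its dark lug until it is free, after that the blue catch in the same way, take the gate by its black upright handle, swing it past the detent and finish while still holding it wide open by the handle, at 70 degrees or more. Leave the jar, the cup and the brush alone.

Things in the scene. Friction and masses are not known exactly. Their poses are not given: they have to be found in the camera images.
- tin_center (a point): centre, half-way up (20 mm above its underside), of the loose open metal baking tin, 90 mm (its x) by 120 mm (its y) by 40 mm tall, walls 3 mm, about 0.3 kg; it starts in the swing of the gate
- mark_center (a point): centre, at table level, of the flat orange tape rectangle stuck on the table, 124 mm (its x) by 154 mm (its y) outside; the tin belongs with its centre within 30 mm of it, any yaw
- cage: fixed green steel paint cage with paint pots inside, 260 mm wide (its y), 173 mm deep, roof 140 mm above the table. Origin at table level in the middle of the front, in the plane of the gate; its x points from the gate into the cage, y to the hinge side, z up. The gate (182 mm long, 140 mm tall) is in front of it
- gate_hinge (a point): point on the upright hinge axis of the gate, 180 mm above the table, at cage (0, 90, 180) mm
- handle_grip (a point): point to grip on the gate's black upright round handle, 16 mm in diameter, that stands on the gate's top edge from 140 to 205 mm above the table; this point is 180 mm above the table and 120 mm from the hinge axis; at cage (0, -30, 180) mm when shut; it swings with the gate, towards the cage's -x
- gate (a joint): opening angle of the gate in rad: 0 shut, 1.5 fully open (stop). Seen from above the handle goes clockwise about the hinge axis, from the cage's -y direction to its -x direction. Both catches lock it. A return spring pulls it shut (up to about 3 N at the handle) and a spring detent resists from about 0.25 to 0.55 rad (about 5 N at the handle); let go beyond the detent it drifts back to about 0.8 rad, so wide open (1.22, 70 degrees, or more) it has to be held
- yellow_catch (a joint): travel in m of the yellow tab towards its lug: 0 locked, 0.02 end stop; the gate is free of it from about 0.010, squeeze it 0.012 or more. It is stiff (about 4 N) and stays where it is left. It must be squeezed before the blue one
- yellow_tab (a point): grip point on the yellow catch tab, 175 mm above the table: an upright plate 8 mm thick (cage y), 26 mm wide (cage x), its top 190 mm above the table; at cage (22, -85, 175) mm when locked; it slides towards its lug, to the cage's -y. The centre line of tab and lug lies 22 mm behind the gate's plane
- yellow_lug_grip (a point): point on the fixed dark steel plate of the yellow catch, 8 mm thick (cage y), 26 mm wide, from 140 to 190 mm above the table; this point is in its middle, 175 mm above the table, at cage (22, -125, 175) mm. Pinch tab and lug between two fingers along cage y: 48 mm over both when locked, 28 mm at the end stop; as only the tab moves, place the gripper's middle about 8 mm nearer the lug than the middle of the locked pair
- blue_catch (a joint): the same for the blue catch: 0 locked, 0.02 end stop, free from about 0.010, squeeze it 0.012 or more; stays where it is left
- blue_tab (a point): grip point on the blue catch tab, 175 mm above the table, same size as the yellow one; at cage (22, 25, 175) mm when locked; it slides towards its lug, to the cage's +y
- blue_lug_grip (a point): point on the fixed dark steel plate of the blue catch, same size as the yellow one's; this point is in its middle, 175 mm above the table, at cage (22, 65, 175) mm; 48 mm over tab and lug when locked
- jar: loose closed red paint jar, 56 mm in diameter, 75 mm tall, origin under its centre; leave it alone
- cup: loose green glass cup, 70 mm in diameter, 85 mm tall, origin under its centre; leave it alone
- brush: loose brush about 160 mm long lying along its own x on the table, origin at table level; leave it alone

How it is judged:
By the outcome, as a careful person would: the job done as asked, in the order asked, and still so for the second after the job is handed in, while the arm keeps its last pose, push and grip.
It also fails if it takes over 72 s, if anything falls off the work surface, if the arm or the gripper's body presses on something with over 40 N, if the wrist force passes 120 N, or if a joint passes its speed limit or range.

## Working session

There is one attempt and no reset: what is moved stays moved. The work goes in short steps, Python scripts to look and compute and a tool call to move; the robot and the scene stay as the last step left them, time stands still between calls to the robot, and variables do not carry over. Pictures are saved under pics/ and viewed, and the job is handed in when it is done.

Besides the shell and the picture viewer there is one more tool, called by a JSON object that holds its "op" and its "data". jog_arm: Moves the arm, as the interface text tells. Its arguments: {"type":"object","properties":{"deltas":{"type":"array","items":{"type":"number"}}},"required":["deltas"]}

```bash
ls; mkdir -p pics
python3 - <<'E'
from station import env, snapshot, camera_info
import cv2
for n in("scene","top"):
    cv2.imwrite(f"pics/{n}0.png",snapshot(n)); c=camera_info(n); print(n,c["intrinsics"],c["D"],c["world_to_cam"])
print(env.read_state(),env.grip_depth)
E
```

```text
pics
scene [[412.70699089   0.         281.04301818]
 [  0.         412.70699089 211.50951203]
 [  0.           0.           1.        ]] [0.04164334 0.         0.         0.         0.        ] [[-1.99185779e-01  9.79703427e-01 -2.24993333e-02  3.85132688e+01]
 [ 6.09190057e-01  1.05806512e-01 -7.85934130e-01 -2.98715505e+02]
 [-7.67601784e-01 -1.70253272e-01 -6.17900740e-01  1.58928281e+03]
 [ 0.00000000e+00  0.00000000e+00  0.00000000e+00  1.00000000e+00]]
top [[455.47752186   0.         278.51241986]
 [  0.         455.47752186 201.42615477]
 [  0.           0.           1.        ]] [-0.08129968  0.          0.          0.          0.        ] [[-2.91766307e-02 -9.99567464e-01  3.68913984e-03  9.37609150e+01]
 [-9.84201179e-01  2.80829136e-02 -1.74812439e-01  6.23858313e+02]
 [ 1.74633224e-01 -8.73129374e-03 -9.84594841e-01  9.02075525e+02]
 [ 0.00000000e+00  0.00000000e+00  0.00000000e+00  1.00000000e+00]]
{'clock': 0.1, 'qpos': array([-1.30239577e+00,  3.53576704e-01,  1.63403845e+00, -3.82302856e-05,
        1.15519939e+00, -2.39070055e-03]), 'dq': array([-0.00072231, -0.00076476, -0.00258697,  0.00111177, -0.00160461,
       -0.00074817]), 'tau': array([ 1.93122337e-04, -5.94908667e+01, -3.34932125e+01,  6.98888116e-02,
        1.82893022e-02, -2.62592789e-05]), 'eef_pos': array([ 167.06189195, -601.80726597,  213.94925198]), 'tool_rot': array([-6.03231301e-04,  9.90846778e-01,  1.34989960e-01, -9.83482684e-05]), 'ft_force': array([-0.34100275,  0.05373766,  0.77693778]), 'moment': array([-0.02942271,  0.03222354, -0.01342571]), 'width': 91.72930579038493} 18.700000000000003
```

View pics/scene0.png

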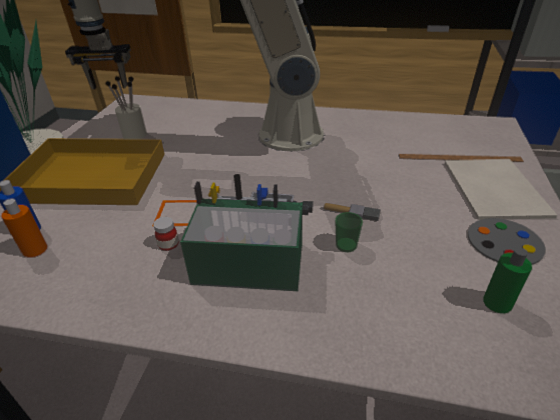

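View pics/top0.png

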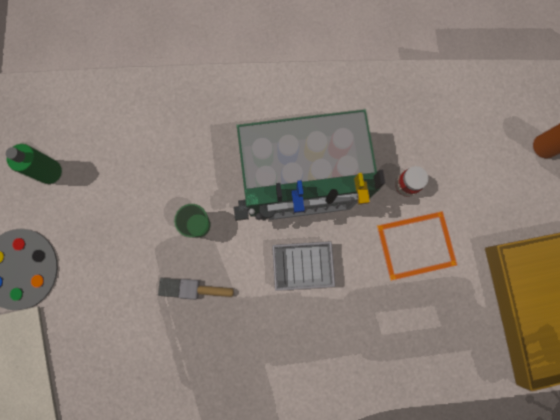

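Run:
```python
import cv2
a=cv2.imread("pics/top0.png")
cv2.imwrite("pics/t1.png",cv2.resize(a[95:295,220:470],None,fx=3,fy=3,interpolation=cv2.INTER_CUBIC))
a=cv2.imread("pics/scene0.png")
cv2.imwrite("pics/s1.png",cv2.resize(a[160:300,145:325],None,fx=4,fy=4,interpolation=cv2.INTER_CUBIC))
```

```text
(no output)
```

View pics/t1.png

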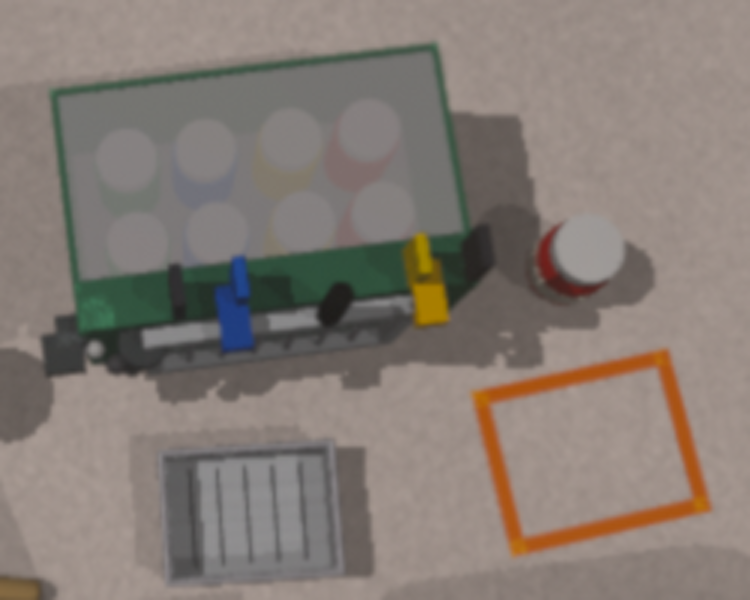

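View pics/s1.png

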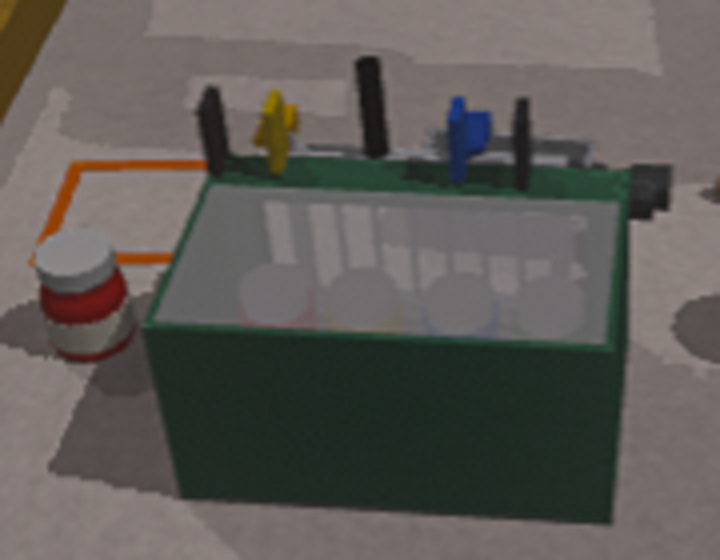

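```bash
cat > h.py <<'E'
import numpy as np,cv2
from scipy.optimize import least_squares
from station import camera_info
CI={n:camera_info(n) for n in("scene","top")}
def proj(n,P):
    c=CI[n];M=np.array(c["world_to_cam"])
    return cv2.projectPoints(np.float64(P).reshape(-1,1,3),cv2.Rodrigues(M[:3,:3])[0],M[:3,3],np.array(c["intrinsics"]),np.array(c["D"],float))[0].reshape(-1,2)
def unproj(n,uv,z):
    c=CI[n];M=np.array(c["world_to_cam"])
    p=cv2.undistortPoints(np.float64(uv).reshape(-1,1,2),np.array(c["intrinsics"]),np.array(c["D"],float)).reshape(-1,2)
    R=M[:3,:3];C=-R.T@M[:3,3];d=np.c_[p,np.ones(len(p))]@R
    return C+d*((z-C[2])/d[:,2])[:,None]
def tw(p,P):
    c,s=np.cos(p[2]),np.sin(p[2]);P=np.atleast_2d(P).astype(float)
    return np.c_[p[0]+c*P[:,0]-s*P[:,1],p[1]+s*P[:,0]+c*P[:,1],P[:,2]]
E
cat > fit.py <<'E'
from h import *
t=lambda u,v:(220+u/3,95+v/3)
s=lambda u,v:(145+u/4,160+v/4)
pts=[("top",(0,-30,205),t(341,293)),("top",(22,-85,190),t(418,257)),("top",(22,25,190),t(239,280)),("top",(22,65,190),t(177,288)),("top",(22,-125,190),t(482,248)),
("top",("d",130,140),t(53,92)),("top",("d",-130,140),t(436,44)),
("scene",(0,-30,205),s(367,62)),("scene",(22,-85,190),s(278,95)),("scene",(22,-125,190),s(211,90)),("scene",(22,25,190),s(459,100)),("scene",(22,65,190),s(523,100)),
("scene",("d",-130,140),s(148,325)),("scene",("d",130,140),s(613,348)),("scene",("d",-130,0),s(182,497)),("scene",("d",130,0),s(612,522))]
def res(q,out=False):
    r=[]
    for n,P,uv in pts:
        P=[q[3] if a=="d" else a for a in P]
        r.append(proj(n,tw(q,P))[0]-uv)
    return np.array(r) if out else np.ravel(r)
z=unproj("top",[t(341,293)],205)[0]
f=least_squares(res,[z[0],z[1],0.1,180],loss="soft_l1")
print(f.x);print(np.round(res(f.x,True),1))
# tin: rim corners z=40, mark corners
rim=[t(163,450),t(333,440),t(343,572),t(170,582)]
R=unproj("top",rim,40);print("tin",R,R.mean(0))
mk=[t(474,394),t(666,350),t(710,511),t(514,555)]
M=unproj("top",mk,0);print("mark",M,M.mean(0))
for Q in(R,M):
    e=Q[1]-Q[0]+Q[2]-Q[3]; print("yaw of long axis(-y)",np.degrees(np.arctan2(e[0],-e[1])),np.linalg.norm(e)/2,np.linalg.norm(Q[3]-Q[0]+Q[2]-Q[1])/2)
for n,u in("jar",t(587,248)),: print(n,unproj("top",[u],75))
cup=unproj("top",[(194,223)],85);print("cup",cup)
E
python3 fit.py
```

```text
[6.06375922e+02 1.07059333e+01 1.01326306e-01 1.74457884e+02]
[[-1.1  1.8]
 [ 0.2 -0.2]
 [ 0.1 -0.3]
 [-1.2 -0.1]
 [ 0.4  0.1]
 [-2.6 -0.6]
 [-0.6 -0.4]
 [ 0.3 -1.5]
 [-1.1 -0.3]
 [-0.6  0.3]
 [-1.1  0.2]
 [-0.4  0.8]
 [-1.6 -0.8]
 [ 0.1 -0.6]
 [-0.1 -0.6]
 [ 0.1 -0.4]]
tin [[536.29769971  87.0730594   40.        ]
 [539.76941848 -32.35263116  40.        ]
 [448.17162884 -35.00630975  40.        ]
 [445.06050378  84.77922361  40.        ]] [492.3248127   26.12333552  40.        ]
mark [[ 573.79777468 -143.15308175    0.        ]
 [ 602.27069854 -290.32326682    0.        ]
 [ 481.88945522 -312.92691212    0.        ]
 [ 455.55001235 -164.95146936    0.        ]] [ 528.3769852  -227.83868251    0.        ]
yaw of long axis(-y) 1.5763223656467273 119.65089164338859 91.45095658993519
yaw of long axis(-y) 10.520710615072337 150.09608354298575 121.36241475657395
jar [[ 665.02583663 -212.60025429   75.        ]]
cup [[581.55049759 248.01709954  85.        ]]
```

```bash
cat >> h.py <<'E'
CAGE=[606.4,10.7,0.1013]
def cage(x,y,z): return tw(CAGE,[x,y,z])[0]
def go(*targets):
    """print total delta (cm, tool axes) & wz to bring t to cage yaw, for each world TCP target"""
    from station import env
    from scipy.spatial.transform import Rotation as Ro
    s=env.read_state();q=s["tool_rot"];R=Ro.from_quat([q[1],q[2],q[3],q[0]])
    G=Ro.from_matrix(np.array([[np.cos(CAGE[2]),np.sin(CAGE[2]),0],[np.sin(CAGE[2]),-np.cos(CAGE[2]),0],[0,0,-1]]))
    print("clk %.2f"%s["clock"],"pos",np.round(s["eef_pos"],1),"w %.1f"%s["width"],"F",np.round(s["ft_force"],1))
    print("turn deg",np.round((R.inv()*G).as_rotvec(degrees=True),2))
    for T in targets: print(np.round(T,1),"->",np.round(R.inv().apply(np.array(T)-s["eef_pos"])/10,2))
def hp(th,z=161.3,r=120): return cage(-r*np.sin(th),90-r*np.cos(th),z)
E
python3 - <<'E'
from h import *
go([492,8,140],[492,8,12])
E
```

```text
clk 0.10 pos [ 167.1 -601.8  213.9] w 91.7 F [-0.3  0.1  0.8]
turn deg [-0.07  0.01  9.71]
[492   8 140] -> [ 47.62 -50.06   7.45]
[492   8  12] -> [ 47.62 -50.04  20.25]
```

{"op": "jog_arm", "data": {"deltas": [0,0,2,4,-4.2,0,0,0,0,4,8,-8.4,0,0,0,0,6,12,-12.6,0,0,0,0,8,16,-16.8,0,0,0,0,9.7,20,-21,0,0]}}

```text
clock: 0.72
eef_pos: [304.2, -344.6, 214.5]
tool_rot: [-0.0, 0.999, 0.05, 0.0]
ft_force: [0.2, -0.1, -0.3]
width: 43.8
```

Run:
```python
from h import *
go([492,8,140],[492,8,12])
```

```text
clk 0.72 pos [ 304.2 -344.6  214.5] w 43.8 F [ 0.2 -0.1 -0.3]
turn deg [-0.01 -0.   -0.08]
[492   8 140] -> [ 22.21 -33.21   7.45]
[492   8  12] -> [ 22.21 -33.21  20.25]
```

{"op": "jog_arm", "data": {"deltas": [0,0,0,3,-4.4,0,0,0,0,0,6,-8.9,0,0,0,0,0,9,-13.4,0,0,0,0,0,12,-18,0,0,0,0,0,15,-22.4,0,0]}}

```text
clock: 1.35
eef_pos: [430.7, -106.6, 214.6]
tool_rot: [0.0, 0.999, 0.051, 0.0]
ft_force: [1.0, -0.1, -0.1]
width: 0.1
```

{"op": "jog_arm", "data": {"deltas": [0,0,0,3,-4.5,2,0,0,0,0,6,-9,4,0,0,0,0,7.2,-10.8,7,0,0,0,0,7.2,-10.8,11,0,0,0,0,7.2,-10.8,14,0]}}

```text
clock: 1.98
eef_pos: [490.3, 6.9, 72.9]
tool_rot: [-0.0, 0.999, 0.051, -0.001]
ft_force: [0.5, 0.2, 0.6]
width: 0.4
```

Run:
```python
from h import *
go([492,8,140],[492,8,12])
from station import snapshot
cv2.imwrite("pics/top2.png",snapshot("top"))
cv2.imwrite("pics/sc2.png",snapshot("scene"))
```

```text
clk 1.98 pos [490.3   6.9  72.9] w 0.4 F [0.5 0.2 0.6]
turn deg [-0.01  0.08  0.07]
[492   8 140] -> [ 0.17 -0.09 -6.71]
[492   8  12] -> [ 0.19 -0.09  6.09]
```

View pics/top2.png

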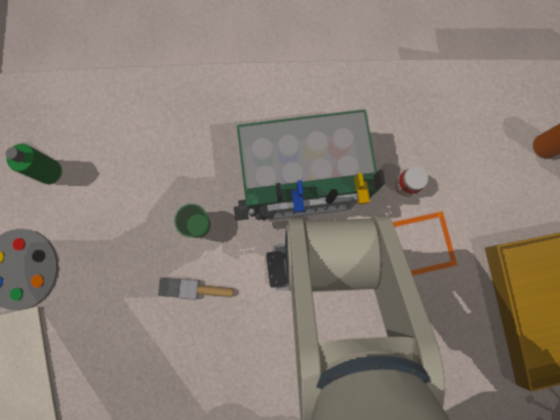

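View pics/sc2.png

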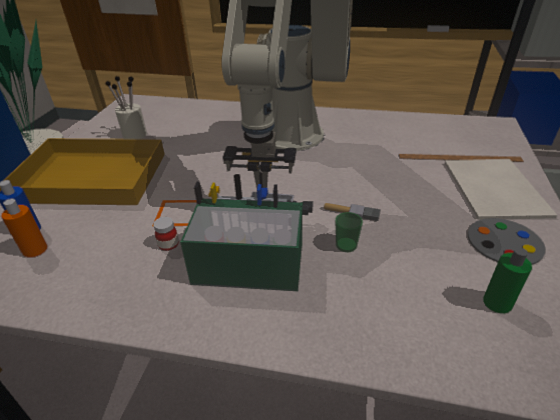

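{"op": "jog_arm", "data": {"deltas": [0,0,0,0.1,0,3,0,0,0,0,0.1,0,6,0,0,0,0,0.1,0.8,6,0,0,0,0,0.2,1.6,6,0,0,0,0,0.2,2.4,6,0]}}

```text
clock: 2.7
eef_pos: [496.6, -17.9, 16.0]
tool_rot: [0.0, 0.999, 0.05, 0.001]
ft_force: [0.4, 2.4, 0.4]
width: 0.4
```

{"op": "jog_arm", "data": {"deltas": [0,0,0,0.05,1.2,0,0,0,0,0,0.1,2.6,0,0,0,0,0,0.2,4.1,0,0,0,0,0,0.25,5.6,0,0,0,0,0,0.3,7.1,0,0]}}

```text
clock: 3.32
eef_pos: [505.6, -88.7, 14.5]
tool_rot: [-0.0, 0.999, 0.051, -0.0]
ft_force: [-0.6, 3.9, 4.6]
width: 0.6
```

{"op": "jog_arm", "data": {"deltas": [0,0,0,0.05,1.5,0,0,0,0,0,0.1,3,0,0,0,0,0,0.2,4.5,0,0,0,0,0,0.25,6,0,0,0,0,0,0.3,7.5,0,0]}}

```text
clock: 3.95
eef_pos: [516.2, -162.9, 14.6]
tool_rot: [-0.0, 0.999, 0.051, -0.0]
ft_force: [0.3, 3.3, 2.3]
width: 0.4
```

Run:
```python
from h import *
from station import snapshot
go([532,-267,13])
cv2.imwrite("pics/top3.png",snapshot("top"))
```

```text
clk 3.95 pos [ 516.2 -162.9   14.6] w 0.4 F [0.3 3.3 2.3]
turn deg [-0.    0.01  0.01]
[ 532 -267   13] -> [ 0.52 10.52  0.16]
```

View pics/top3.png

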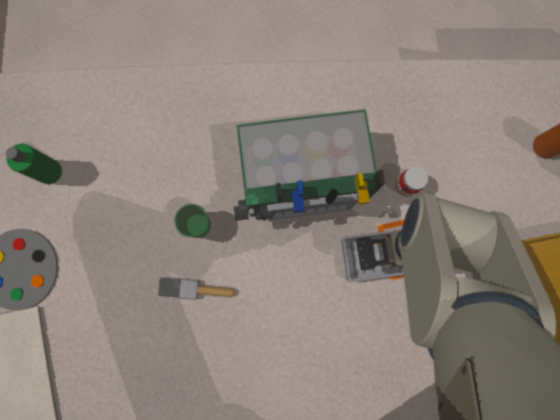

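Run:
```python
from h import *
a=cv2.imread("pics/top3.png")
cv2.imwrite("pics/t3.png",cv2.resize(a[200:300,320:440],None,fx=5,fy=5,interpolation=cv2.INTER_CUBIC))
```

```text
(no output)
```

View pics/t3.png

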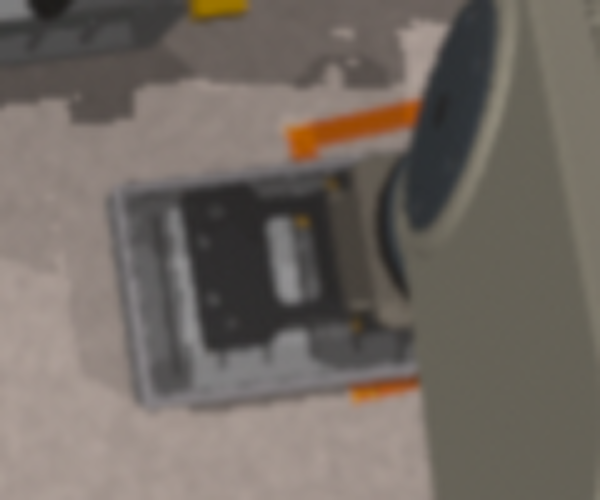

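Run:
```python
from h import *
Q=unproj("top",[(342,238),(348.4,281.6)],40);print(Q)
d=Q[0]-Q[1];d/=np.linalg.norm(d); n=np.array([d[1],-d[0],0]); 
m=Q.mean(0); print(d,n,m+n*60, m+n*60-[516.2,-162.9,40])
```

```text
[[546.79050462 -55.97789856  40.        ]
 [455.54474863 -64.72368902  40.        ]]
[0.99543792 0.09541147 0.        ] [ 0.09541147 -0.99543792  0.        ] [ 506.89231467 -120.07706897   40.        ] [-9.30768533 42.82293103  0.        ]
```

{"op": "jog_arm", "data": {"deltas": [0,0,0,0.1,1.5,0,0,0,0,0,0.3,3,0,0,0,0,0,0.5,4.5,0,0,0,0,0,0.7,6,0,0,0,0,0,0.8,7.5,0,0]}}

```text
clock: 4.62
eef_pos: [531.9, -236.8, 14.5]
tool_rot: [0.0, 0.999, 0.051, -0.0]
ft_force: [0.0, 1.9, -0.3]
width: 0.5
```

{"op": "jog_arm", "data": {"deltas": [0,0,0,0.1,1.2,0,0,0,0,0,0.2,2.2,0,0,0,0,0,0.2,3,0,0,0,0,0,0.2,3.5,0,0,0,0,0,0.2,3.5,0,0]}}

```text
clock: 5.25
eef_pos: [537.4, -270.8, 14.7]
tool_rot: [0.0, 0.999, 0.051, 0.0]
ft_force: [0.8, -0.5, 0.3]
width: 0.2
```

{"op": "jog_arm", "data": {"deltas": [0,0,0,0,-1.5,0,0,0,0,0,0,-2,-2,0,0,0,0,0,-2,-7,0,0,0,0,0,-2,-13,0,0,0,0,0,-2,-19,0]}}

```text
clock: 5.88
eef_pos: [535.0, -249.6, 207.9]
tool_rot: [0.0, 0.999, 0.051, 0.0]
ft_force: [1.1, -0.1, -0.2]
width: 0.5
```

Run:
```python
from h import *
from station import snapshot
go(cage(-150,-113,230),cage(22,-114,230))
a=snapshot("top");cv2.imwrite("pics/top4.png",a)
```

```text
clk 5.88 pos [ 535.  -249.6  207.9] w 0.5 F [ 1.1 -0.1 -0.2]
turn deg [ 0.03 -0.05  0.06]
[ 468.6 -116.9  230. ] -> [ -5.25 -13.88  -2.22]
[ 639.8 -100.5  230. ] -> [ 11.95 -13.76  -2.21]
```

View pics/top4.png

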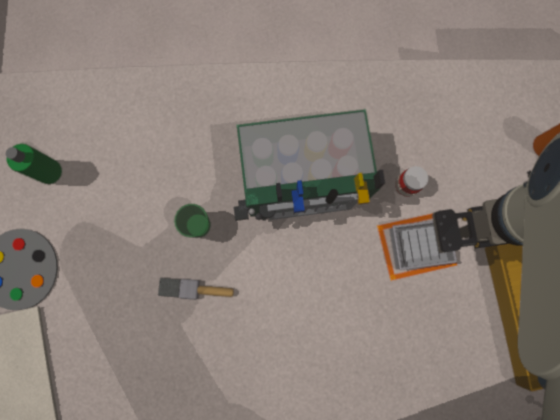

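Run:
```python
from h import *
def box(c,sx,sy,z0,z1):
    return [np.array([c[0]+a*sx/2,c[1]+b*sy/2,z]) for z in(z0,z1) for a,b in((-1,-1),(1,-1),(1,1),(-1,1))]
obs=[box((22,-85),26,8,150,190),box((22,-125),26,8,140,190),box((22,25),26,8,150,190),box((22,65),26,8,140,190),box((0,-30),14,14,140,205)]
for n,f,(x0,y0,x1,y1),k in(("top","pics/top4.png",(220,140,420,260),4),("scene","pics/scene0.png",(180,165,320,225),5)):
    a=cv2.imread(f)[y0:y1,x0:x1];a=cv2.resize(a,None,fx=k,fy=k,interpolation=cv2.INTER_CUBIC)
    for o in obs:
        p=((proj(n,tw(CAGE,np.array(o)))-[x0,y0]+.5)*k).astype(int)
        for i in range(4):
            cv2.line(a,p[4+i],p[4+(i+1)%4],(0,255,255),1);cv2.line(a,p[i],p[4+i],(255,255,0),1)
    cv2.imwrite(f"pics/ov_{n}.png",a)
```

```text
(no output)
```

View pics/ov_top.png

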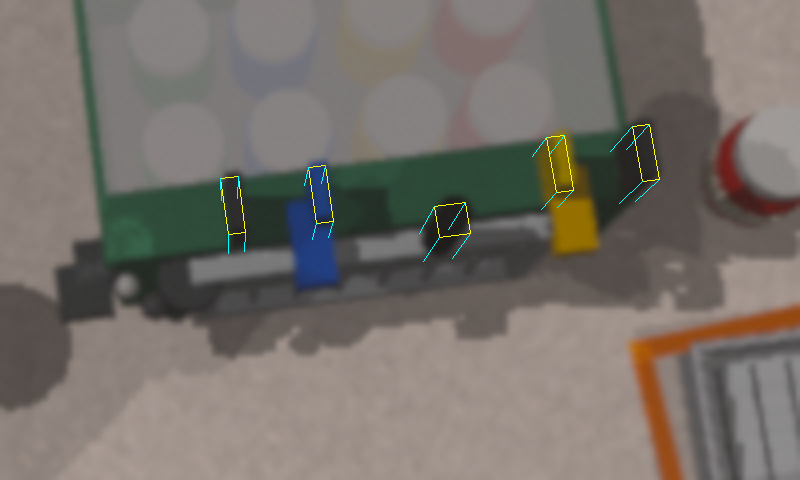

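View pics/ov_scene.png

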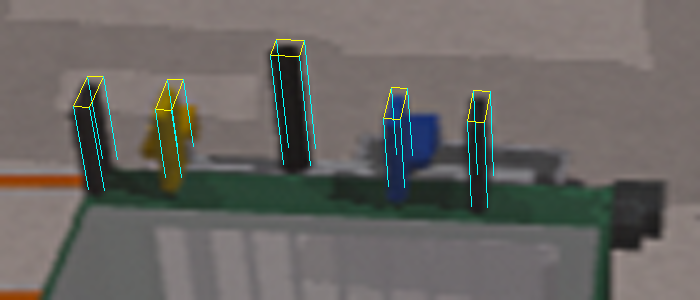

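{"op": "jog_arm", "data": {"deltas": [0,0,0,2,-2,-2.5,0,0,0,0,5,-6,-2.5,4,0,0,0,8,-9.5,-2.5,9,0,0,0,12,-13.8,-2.5,9,0,0,0,12,-13.8,-2.5,9]}}

```text
clock: 6.55
eef_pos: [642.2, -97.3, 230.6]
tool_rot: [-0.0, 0.999, 0.053, 0.001]
ft_force: [-0.1, -0.2, -1.1]
width: 38.2
```

Run:
```python
from h import *
from station import snapshot
go(cage(23,-114,157))
a=snapshot("scene")[100:280,120:360];cv2.imwrite("pics/s5.png",cv2.resize(a,None,fx=3,fy=3,interpolation=cv2.INTER_CUBIC))
```

```text
clk 6.55 pos [642.2 -97.3 230.6] w 38.2 F [-0.1 -0.2 -1.1]
turn deg [-0.01 -0.11  0.26]
[ 640.8 -100.4  157. ] -> [-0.19  0.3   7.36]
```

View pics/s5.png

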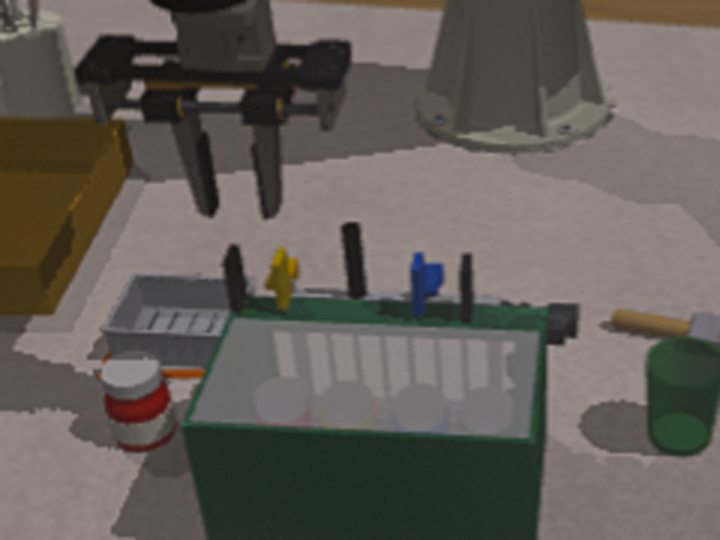

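Run:
```python
from h import *
from station import env,snapshot
print(proj("scene",[642,-97,230.6]),proj("scene",[642,-97,190]),env.read_state()["eef_pos"],env.read_state()["width"])
```

```text
[[200.2598652  169.27572411]] [[202.70129714 183.60339697]] [641.01751976 -99.00693847 230.35011611] 42.05857162586906
```

{"op": "jog_arm", "data": {"deltas": [0,0,0.2,0,0.1,0,9,0,0,0.2,0,0.1,0,9,0,0,0.2,0,0.1,0,9,0,0,0.2,0,0.1,0.5,9,0,0,0.2,0,0.1,1,9]}}

```text
clock: 7.22
eef_pos: [640.5, -102.2, 219.2]
tool_rot: [-0.0, 0.999, 0.049, -0.0]
ft_force: [-0.1, -0.5, -0.4]
width: 89.4
```

Run:
```python
from h import *
go(cage(23,-114,157))
```

```text
clk 7.22 pos [ 640.5 -102.2  219.2] w 89.4 F [-0.1 -0.5 -0.4]
turn deg [-0.    0.01 -0.21]
[ 640.8 -100.4  157. ] -> [ 0.05 -0.18  6.22]
```

{"op": "jog_arm", "data": {"deltas": [0,0,-0.2,0,-0.1,1.5,9,0,0,-0.2,0,-0.1,3,9,0,0,-0.2,0,-0.1,4.5,9,0,0,-0.2,0,-0.1,6.2,9,0,0,-0.2,0,-0.1,6.2,9]}}

```text
clock: 7.85
eef_pos: [639.5, -100.8, 155.6]
tool_rot: [-0.0, 0.999, 0.051, -0.002]
ft_force: [-0.2, -0.0, -0.1]
width: 90.0
```

Run:
```python
from h import *
from station import snapshot
go(cage(23,-114,157))
a=snapshot("scene")[100:280,120:360];cv2.imwrite("pics/s6.png",cv2.resize(a,None,fx=3,fy=3,interpolation=cv2.INTER_CUBIC))
```

```text
clk 7.85 pos [ 639.5 -100.8  155.6] w 90.0 F [-0.2 -0.  -0.1]
turn deg [-0.05  0.17  0.01]
[ 640.8 -100.4  157. ] -> [ 0.14 -0.03 -0.14]
```

View pics/s6.png

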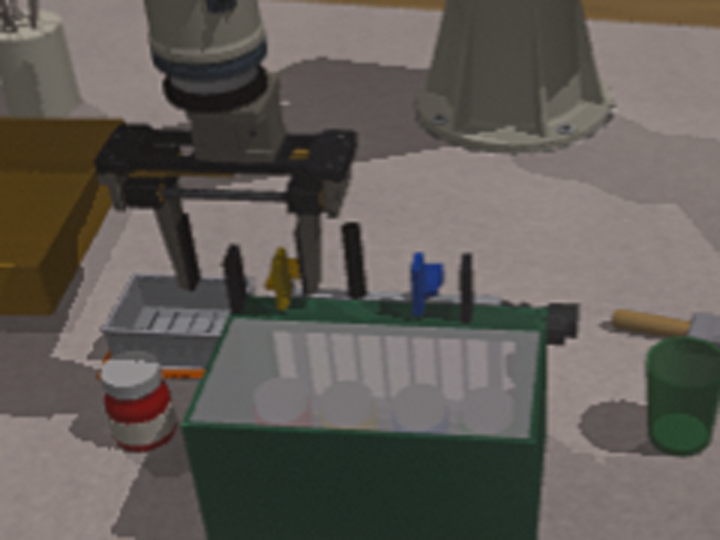

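{"op": "jog_arm", "data": {"deltas": [0,0,0,0,0,0,5.5,0,0,0,0,0,0,4.5,0,0,0,0,0,0,3.5,0,0,0,0,0,0,2.6,0,0,0,0,0,0,2.6]}}

```text
clock: 8.52
eef_pos: [640.8, -100.4, 158.0]
tool_rot: [-0.0, 0.999, 0.051, 0.0]
ft_force: [0.9, 4.3, 3.6]
width: 41.9
```

{"op": "jog_arm", "data": {"deltas": [0,0,0,0,0,0,2.6,0,0,0,0,0,0,2.6,0,0,0,0,0,0,2.6]}}

```text
clock: 8.9
eef_pos: [641.0, -102.2, 157.8]
tool_rot: [0.001, 0.999, 0.051, 0.0]
ft_force: [0.3, -4.6, 3.0]
width: 27.3
```

Run:
```python
from h import *
from station import snapshot
go(cage(23,-114,157))
a=snapshot("scene")[100:280,120:360];cv2.imwrite("pics/s7.png",cv2.resize(a,None,fx=3,fy=3,interpolation=cv2.INTER_CUBIC))
```

```text
clk 8.90 pos [ 641.  -102.2  157.8] w 27.3 F [ 0.3 -4.6  3. ]
turn deg [ 0.09 -0.04  0.01]
[ 640.8 -100.4  157. ] -> [ 0.   -0.18  0.08]
```

View pics/s7.png

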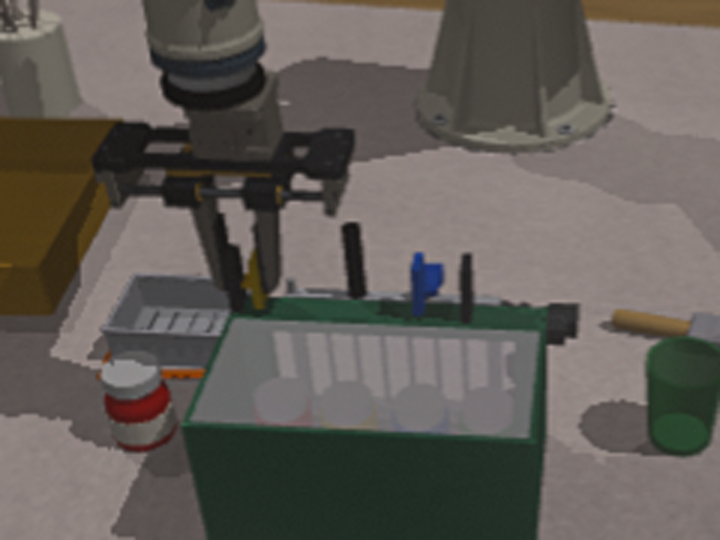

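{"op": "jog_arm", "data": {"deltas": [0,0,0,0,0,0,4,0,0,0,0,0,0,5,0,0,0,0,0,0,6,0,0,0,0,0,0,6,0,0,0,0,0,-2,6]}}

```text
clock: 9.57
eef_pos: [639.5, -100.7, 176.8]
tool_rot: [-0.0, 0.999, 0.051, -0.002]
ft_force: [0.1, 0.2, -0.2]
width: 60.0
```

{"op": "jog_arm", "data": {"deltas": [0,0,0,0,0,-4,6,0,0,0,0,0,-6,6,0,0,0,0,-4,-6,7,0,0,0,0,-9,-6,8,0,0,0,0,-14,-6,8.4]}}

```text
clock: 10.2
eef_pos: [626.6, 39.5, 239.4]
tool_rot: [-0.0, 0.999, 0.05, 0.001]
ft_force: [0.6, -0.5, -0.5]
width: 83.9
```

Run:
```python
from h import *
go(cage(23,54,220),cage(23,54,157))
```

```text
clk 10.20 pos [626.6  39.5 239.4] w 83.9 F [ 0.6 -0.5 -0.5]
turn deg [ 0.   -0.11 -0.03]
[623.8  66.7 220. ] -> [-0.01 -2.74  1.94]
[623.8  66.7 157. ] -> [-0.02 -2.74  8.24]
```

{"op": "jog_arm", "data": {"deltas": [0,0,0,0,-2.2,1,8.4,0,0,0,0,-2.7,2,8.4,0,0,0,0,-2.7,4,8.4,0,0,0,0,-2.7,6.2,8.4,0,0,0,0,-2.7,8.2,8.4]}}

```text
clock: 10.82
eef_pos: [623.6, 63.5, 154.3]
tool_rot: [0.0, 0.999, 0.05, -0.0]
ft_force: [0.1, -0.8, -0.2]
width: 84.1
```

Run:
```python
from h import *
from station import snapshot
a=snapshot("scene")[100:280,120:360];cv2.imwrite("pics/s8.png",cv2.resize(a,None,fx=3,fy=3,interpolation=cv2.INTER_CUBIC))
go(cage(23,54,157))
```

```text
clk 10.88 pos [622.1  63.3 151.7] w 83.8 F [-1.3 -0.1 -2.1]
turn deg [ 0.03  0.25 -0.05]
[623.8  66.7 157. ] -> [ 0.2  -0.32 -0.53]
```

View pics/s8.png

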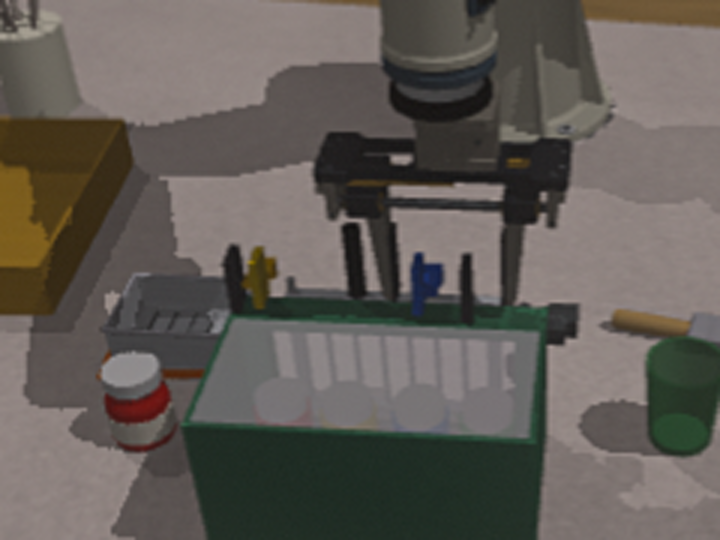

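{"op": "jog_arm", "data": {"deltas": [0,0,0,0,-0.3,0,7.5,0,0,0,0,-0.3,0,6,0,0,0,0,-0.3,0,4.5,0,0,0,0,-0.3,0,3.5,0,0,0,0,-0.3,0,2.6]}}

```text
clock: 11.5
eef_pos: [624.0, 67.9, 156.4]
tool_rot: [0.0, 0.999, 0.051, 0.001]
ft_force: [0.4, -4.3, 2.7]
width: 37.0
```

{"op": "jog_arm", "data": {"deltas": [0,0,0,0,0,0,2.6,0,0,0,0,0,0,2.6,0,0,0,0,0,0,2.6,0,0,0,0,0,0,2.6]}}

```text
clock: 12.0
eef_pos: [624.0, 67.5, 156.2]
tool_rot: [0.001, 0.999, 0.051, 0.001]
ft_force: [1.3, -6.7, 5.3]
width: 27.6
```

Run:
```python
from h import *
from station import snapshot
a=snapshot("scene")[100:280,120:360];cv2.imwrite("pics/s9.png",cv2.resize(a,None,fx=3,fy=3,interpolation=cv2.INTER_CUBIC))
go(cage(23,54,157))
```

```text
clk 12.05 pos [624.   67.5 156.2] w 27.5 F [-0.  -6.5  4.5]
turn deg [ 0.07 -0.07  0.03]
[623.8  66.7 157. ] -> [-0.02  0.07 -0.08]
```

View pics/s9.png

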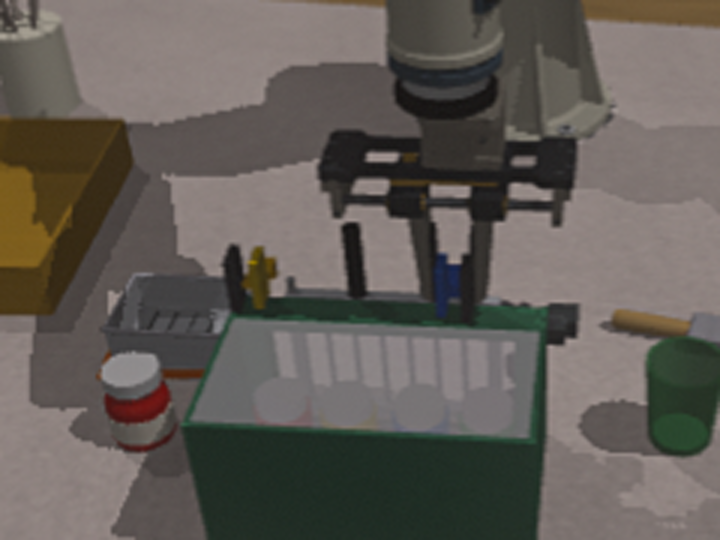

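{"op": "jog_arm", "data": {"deltas": [0,0,0,0,0,0,3.5,0,0,0,0,0,0,4.2,0,0,0,0,0,0,5,0,0,0,0,0,0,5.2,0,0,0,0,0,-2,5.2]}}

```text
clock: 12.68
eef_pos: [622.2, 68.2, 174.3]
tool_rot: [-0.0, 0.999, 0.051, -0.002]
ft_force: [0.2, 0.1, 0.6]
width: 51.8
```

{"op": "jog_arm", "data": {"deltas": [0,0,0,0,0,-3,5.2,0,0,0,0,0,-6,5.2,0,0,0,-1,3,-6.3,5.2,0,0,0,-2.2,8.4,-6.3,5.2,0,0,0,-2.2,8.4,-6.3,5.2]}}

```text
clock: 13.3
eef_pos: [609.5, -20.4, 238.7]
tool_rot: [0.0, 0.999, 0.049, -0.0]
ft_force: [0.8, 1.0, -0.3]
width: 52.2
```

Run:
```python
from h import *
from station import snapshot
a=snapshot("scene")[100:280,120:360];cv2.imwrite("pics/s10.png",cv2.resize(a,None,fx=3,fy=3,interpolation=cv2.INTER_CUBIC))
go(cage(1,-30,162))
```

```text
clk 13.35 pos [609.8 -18.8 238.6] w 51.7 F [-0.5  0.7 -0.4]
turn deg [-0.01 -0.   -0.13]
[610.4 -19.  162. ] -> [0.06 0.03 7.66]
```

View pics/s10.png

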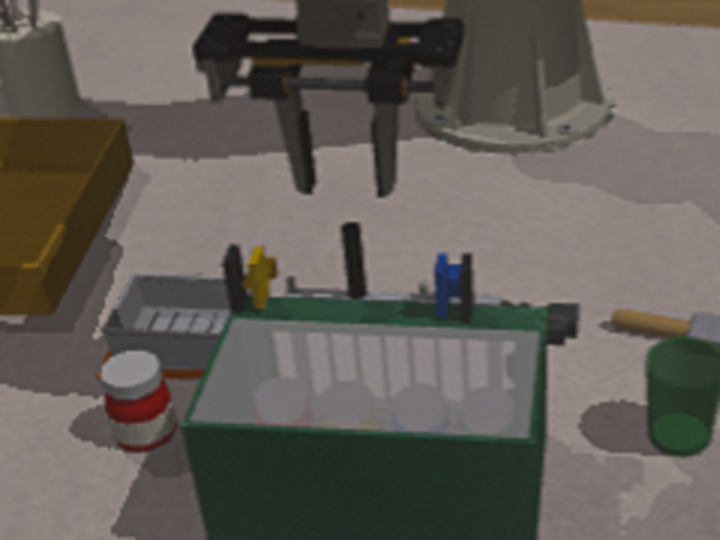

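Blue is against its lug (455/467, ~280 in the crop) and the fingers are above the handle (350,230). Descend and grip.

{"op": "jog_arm", "data": {"deltas": [0,0,0,0,0,2,5.2,0,0,0,0,0,4,5.2,0,0,0,0,0,6,5.2,0,0,0,0,0,7.6,5.2,0,0,0,0,0,7.6,5.2]}}

```text
clock: 13.98
eef_pos: [609.2, -16.9, 161.3]
tool_rot: [-0.0, 0.999, 0.051, -0.001]
ft_force: [0.3, 0.2, -0.4]
width: 52.4
```

{"op": "jog_arm", "data": {"deltas": [0,0,0,0,0,0,4,0,0,0,0,0,0,3,0,0,0,0,0,0,2,0,0,0,0,0,0,1,0,0,0,0,0,0,1]}}

```text
clock: 14.6
eef_pos: [610.5, -19.5, 163.1]
tool_rot: [0.001, 0.999, 0.051, 0.001]
ft_force: [1.4, -8.6, 1.6]
width: 15.3
```

{"op": "jog_arm", "data": {"deltas": [0,0,0,0,0,0,1,0,0,0,0,0,0,0.8]}}

```text
clock: 14.85
eef_pos: [610.5, -19.5, 163.1]
tool_rot: [0.001, 0.999, 0.051, 0.001]
ft_force: [0.9, -8.8, 0.1]
width: 15.6
```

Run:
```python
from h import *
from station import snapshot
a=snapshot("scene")[100:280,120:360];cv2.imwrite("pics/s11.png",cv2.resize(a,None,fx=3,fy=3,interpolation=cv2.INTER_CUBIC))
go(*[hp(np.radians(d)) for d in range(0,85,7)])
```

```text
clk 14.90 pos [610.5 -19.5 163.1] w 15.7 F [ 0.  -8.1  0.4]
turn deg [ 0.16 -0.06  0.02]
[609.4 -19.1 161.3] -> [-0.11 -0.05  0.18]
[594.8 -19.7 161.3] -> [-1.57 -0.14  0.18]
[580.2 -18.5 161.3] -> [-3.01 -0.41  0.18]
[565.8 -15.6 161.3] -> [-4.41 -0.85  0.17]
[552.  -10.9 161.3] -> [-5.74 -1.46  0.17]
[538.8  -4.5 161.3] -> [-6.99 -2.22  0.17]
[526.4   3.4 161.3] -> [-8.14 -3.14  0.16]
[515.2  12.8 161.3] -> [-9.16 -4.18  0.16]
[505.1  23.4 161.3] -> [-10.05  -5.34   0.15]
[496.4  35.2 161.3] -> [-10.8   -6.61   0.15]
[489.3  48.  161.3] -> [-11.38  -7.95   0.15]
[483.7  61.6 161.3] -> [-11.8   -9.35   0.14]
[479.8  75.7 161.3] -> [-12.04 -10.8    0.14]
```

View pics/s11.png

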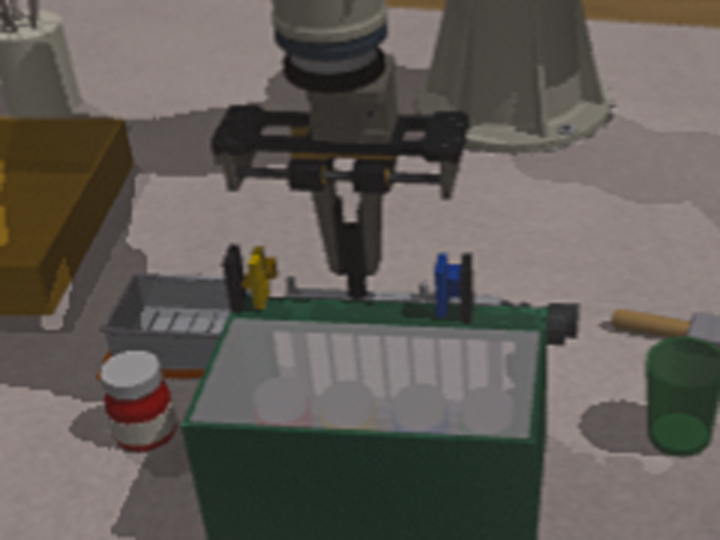

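{"op": "jog_arm", "data": {"deltas": [0,0,0,-1.46,-0.09,0,0.8,0,0,0,-2.9,-0.36,0,0.8,0,0,0,-4.3,-0.8,0,0.8,0,0,0,-5.6,-1.4,0,0.8,0,0,0,-6.9,-2.2,0,0.8]}}

```text
clock: 15.52
eef_pos: [538.4, -7.2, 162.9]
tool_rot: [0.004, 0.999, 0.051, -0.0]
ft_force: [-7.0, -19.3, 6.3]
width: 15.4
```

Run:
```python
from h import *
from station import snapshot
a=snapshot("scene")[100:280,120:360];cv2.imwrite("pics/s12.png",cv2.resize(a,None,fx=3,fy=3,interpolation=cv2.INTER_CUBIC))
go(*[hp(np.radians(d)) for d in range(35,85,7)])
```

```text
clk 15.57 pos [535.9  -5.7 162.9] w 15.1 F [-14.9 -15.3  13.8]
turn deg [0.27 0.24 0.01]
[538.8  -4.5 161.3] -> [ 0.3  -0.09  0.16]
[526.4   3.4 161.3] -> [-0.84 -1.    0.16]
[515.2  12.8 161.3] -> [-1.87 -2.04  0.16]
[505.1  23.4 161.3] -> [-2.76 -3.21  0.16]
[496.4  35.2 161.3] -> [-3.51 -4.47  0.15]
[489.3  48.  161.3] -> [-4.09 -5.81  0.15]
[483.7  61.6 161.3] -> [-4.51 -7.22  0.14]
[479.8  75.7 161.3] -> [-4.75 -8.66  0.14]
```

View pics/s12.png

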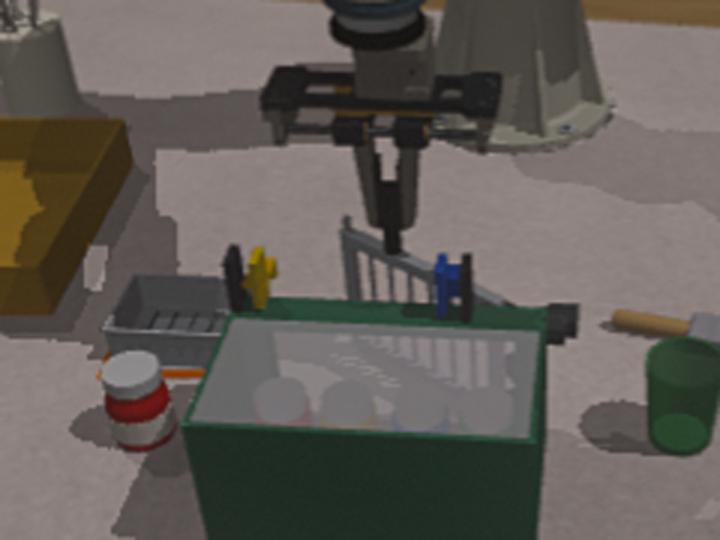

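Run:
```python
from h import *
C=np.array([538.9,-3.4,163])
c,s=np.cos(CAGE[2]),np.sin(CAGE[2])
for d in range(35,88,7):
    w=hp(np.radians(d),163,122.5)-C; print(d,np.round([(c*w[0]+s*w[1])/10,(s*w[0]-c*w[1])/10],2))
```

```text
35 [-0.17  0.31]
42 [-1.34 -0.62]
49 [-2.39 -1.68]
56 [-3.3  -2.87]
63 [-4.06 -4.16]
70 [-4.65 -5.53]
77 [-5.08 -6.96]
84 [-5.32 -8.44]
```

{"op": "jog_arm", "data": {"deltas": [0,0,0,-0.7,-0.1,0,0.8,0,0,0,-1.9,-1.1,0,0.8,0,0,0,-2.9,-2.3,0,0.8,0,0,0,-3.7,-3.5,0,0.8,0,0,0,-4.4,-4.8,0,0.8]}}

```text
clock: 16.2
eef_pos: [487.2, 38.1, 162.7]
tool_rot: [0.002, 0.999, 0.051, -0.003]
ft_force: [-13.7, -13.1, 13.3]
width: 15.1
```

Run:
```python
from h import *
from station import snapshot
a=snapshot("scene")[100:280,120:360];cv2.imwrite("pics/s13.png",cv2.resize(a,None,fx=3,fy=3,interpolation=cv2.INTER_CUBIC))
go(*[hp(np.radians(d),163,122) for d in range(63,85,7)])
```

```text
clk 16.25 pos [486.5  39.6 162.7] w 15.1 F [-13.9 -10.7  13.7]
turn deg [ 0.14  0.36 -0.01]
[494.8  34.1 163. ] -> [ 0.77  0.62 -0.03]
[487.5  47.1 163. ] -> [ 0.18 -0.74 -0.03]
[481.8  60.9 163. ] -> [-0.25 -2.17 -0.03]
[477.9  75.3 163. ] -> [-0.49 -3.64 -0.03]
```

View pics/s13.png

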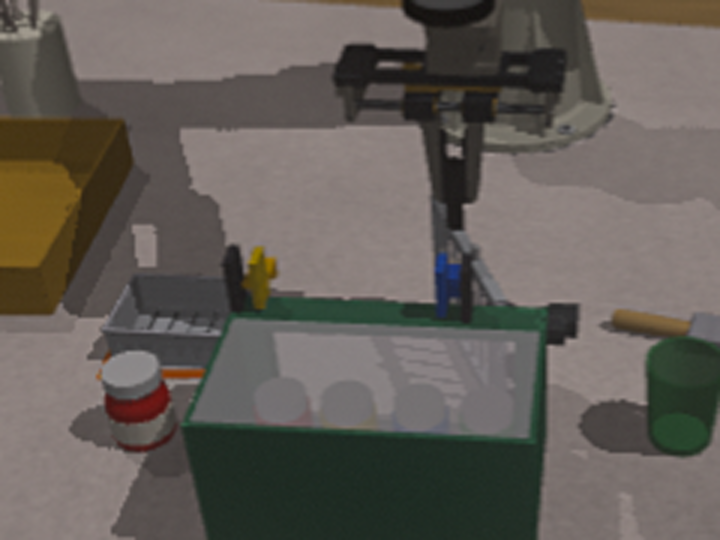

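Run:
```python
from h import *
from station import snapshot
a=snapshot("top")[130:310,200:440];cv2.imwrite("pics/t13.png",cv2.resize(a,None,fx=3.3,fy=3.3,interpolation=cv2.INTER_CUBIC))
a=cv2.imread("pics/s13.png")[100:340,330:570];cv2.imwrite("pics/s13b.png",cv2.resize(a,None,fx=2.4,fy=2.4,interpolation=cv2.INTER_CUBIC))
```

```text
(no output)
```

View pics/t13.png

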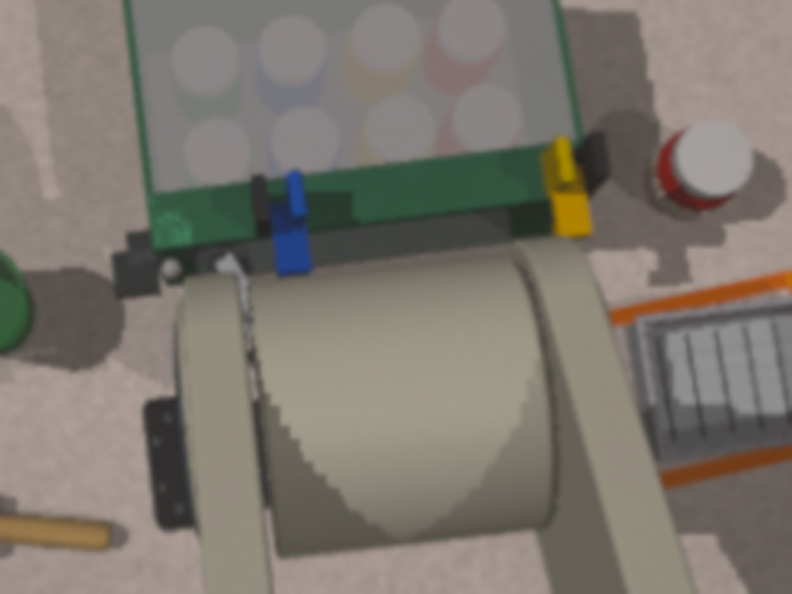

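View pics/s13b.png

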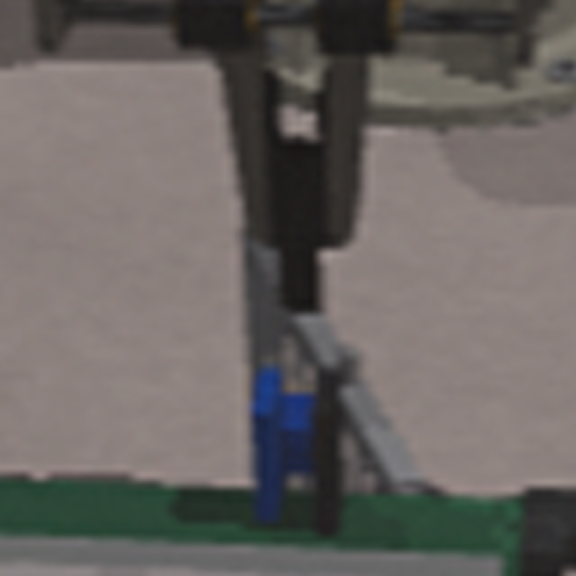

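{"op": "jog_arm", "data": {"deltas": [0,0,0,-0.5,-0.8,0,0.8,0,0,0,-0.7,-1.6,0,0.8,0,0,0,-0.8,-2.4,0,0.8,0,0,0,-0.9,-3.1,0,0.8,0,0,0,-0.9,-3.1,0,0.8]}}

```text
clock: 16.92
eef_pos: [474.4, 69.2, 162.5]
tool_rot: [0.001, 0.999, 0.051, -0.004]
ft_force: [-15.6, -7.6, 13.5]
width: 14.9
```

Run:
```python
from h import *
from station import snapshot
a=snapshot("scene")[100:280,120:360];cv2.imwrite("pics/s14.png",cv2.resize(a,None,fx=3,fy=3,interpolation=cv2.INTER_CUBIC))
a=snapshot("top");cv2.imwrite("pics/top14.png",a);a=a[130:310,200:440];cv2.imwrite("pics/t14.png",cv2.resize(a,None,fx=3.3,fy=3.3,interpolation=cv2.INTER_CUBIC))
go(*[hp(np.radians(d),163,122) for d in range(63,85,7)])
```

```text
clk 17.02 pos [474.5  69.  162.5] w 15.4 F [-14.7  -8.3  13.6]
turn deg [0.11 0.44 0.02]
[494.8  34.1 163. ] -> [ 1.66  3.67 -0.05]
[487.5  47.1 163. ] -> [ 1.07  2.31 -0.05]
[481.8  60.9 163. ] -> [ 0.65  0.88 -0.05]
[477.9  75.3 163. ] -> [ 0.4  -0.59 -0.05]
```

View pics/s14.png

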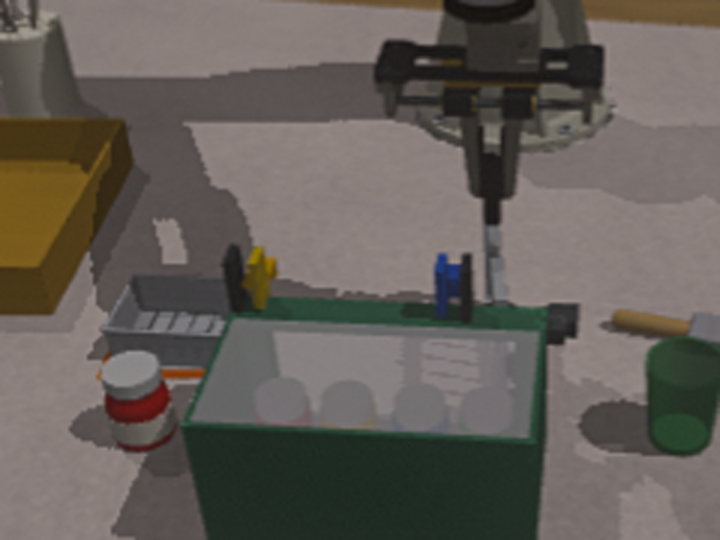

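View pics/t14.png

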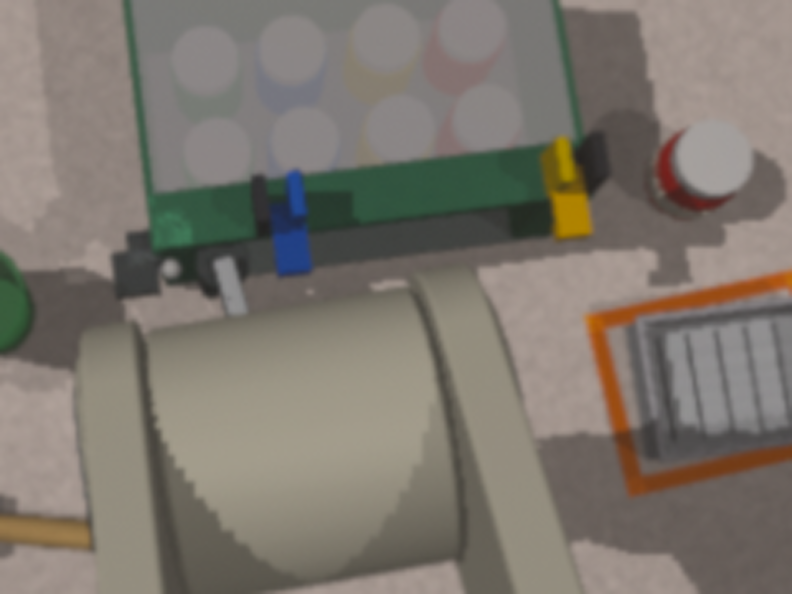

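Run:
```python
from h import *
c,s=np.cos(CAGE[2]),np.sin(CAGE[2])
def tocage(P): d=P[:,:2]-CAGE[:2]; return np.c_[c*d[:,0]+s*d[:,1],-s*d[:,0]+c*d[:,1]]
print("handle base cage",tocage(unproj("scene",[(120+490/3,100+222/3)],140)))
print("bar",tocage(unproj("top",[(200+222/3.3,130+258/3.3),(200+237/3.3,130+312/3.3)],140)))
a=cv2.imread("pics/top14.png")
cv2.imwrite("pics/t15.png",cv2.resize(a[200:290,370:470],None,fx=6,fy=6,interpolation=cv2.INTER_CUBIC))
```

```text
handle base cage [[-106.96058548   70.87986784]]
bar [[  1.22444025  87.89693681]
 [-31.03744349  83.31524522]]
```

View pics/t15.png

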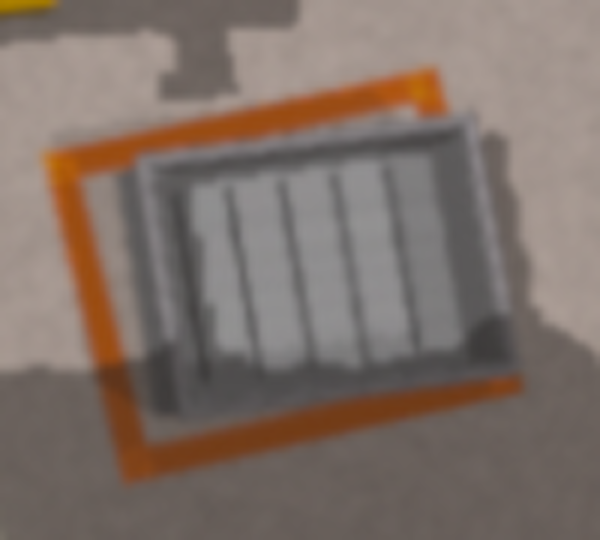

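View pics/top14.png

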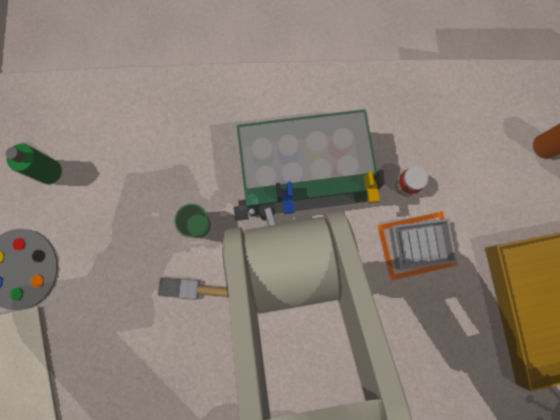

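Run:
```python
from h import *
q=[(370+u/6,200+v/6) for u,v in((138,158),(470,118),(518,372),(178,418))]
R=unproj("top",q,40).mean(0)
m=[(370+u/6,200+v/6) for u,v in((42,155),(437,68),(523,392),(126,482))]
M=unproj("top",m,0).mean(0); print(R,M,np.linalg.norm((R-M)[:2]))
```

```text
[ 527.86263324 -231.19543131   40.        ] [ 528.66289219 -227.88227703    0.        ] 3.4084315562737397
```

{"op": "jog_arm", "data": {"deltas": [0,0,0,0,0,0,0.8,0,0,0,0,0,0,0.8,0,0,0,0,0,0,0.8,0,0,0,0,0,0,0.8,0,0,0,0,0,0,0.8]}}

```text
clock: 17.65
eef_pos: [474.5, 68.9, 162.5]
tool_rot: [0.001, 0.999, 0.051, -0.004]
ft_force: [-14.8, -8.5, 13.7]
width: 15.5
```

Run:
```python
from h import *
from station import env
go(); s=env.read_state(); print(np.round(s["moment"],2)); env.sign_off()
```

```text
clk 17.65 pos [474.5  68.9 162.5] w 15.5 F [-14.8  -8.5  13.7]
turn deg [ 0.11  0.44 -0.  ]
[-1.26  2.35 -0.24]
the job is handed in; nothing more can be done
```

I handed the job in at 17.65 s, with the gate held open by its handle at about 80°.

- **Tin:** I slid it along the table with the closed fingers inside it, pushing on its wall. The last top view puts its centre about 3 mm from the centre of the orange mark.
- **Catches:** I squeezed yellow first, then blue. The fingers closed to 27.3 mm on yellow and 27.5 mm on blue, against the 28 mm expected at the end stop. In later pictures both tabs still sit against their lugs.
- **Gate:** The arm position, the gate bar in the top view and the scene view all put it at 80–82°. Grip and pose held steady over the last 0.6 s, at 15.5 mm finger opening.
- **Other objects:** The jar and the cup look unmoved. The brush also looks in place, though the arm hides part of it in the last top view.

**One disagreement:** along the swing the gripper ended up about 6 mm further out than the hinge position I had worked out. A steady force of about 22 N remained on the wrist, well under the 120 N limit. I put this down to a small pose error or to the handle shifting slightly in the pads.

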